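Find the rocking tub lid and press it home

ROBOT

A 6-joint arm with a two-finger parallel gripper is mounted at the origin on the work surface. World frame = base frame: x ahead of the robot, y to its left, z up, the work surface at z = 0. Lengths are in m, angles in degrees, forces in N, time in s.
With the tool pointing down it reaches from about 0.375 to 0.825 m from the base axis. Payload 5.5 kg.
Tool frame: the origin (TCP) lies midway between the tips of the shut fingers; the grasp point (between the pads) lies 19 mm behind it; x points along the fingers, y is the direction in which the jaws open and shut, and the axes are right-handed (so a half turn about x gives the same grasp; the last joint's range is limited). The gripper opens to 85 mm and grips with 20 to 120 N. Pads are 22 mm wide; open, the fingers measure 114 mm over their backs; the gripper's body (76 mm by 85 mm) begins 54 mm behind the grasp point. The pads swing forward as they close: fully open they stand 13 mm farther back than shut.
Start: joints at [-76.834, 17.962, -2.699, 69.339, 0, 90], TCP at [0.137, -0.584, 0.231] pointing down, gripper open.
Joint ranges: [-152.73, 152.73], [-39.44, 99.34], [-58.76, 71.6], [-118.89, 123.64], [-81.53, 83.1], [-180, 180]. Speed limits (degrees/s): [136.94, 136.94, 172.46, 180, 180, 180].

INTERFACE

Orientations are given as [roll, pitch, yaw] about the fixed x, y, z axes, in that order (R = Rz(yaw) Ry(pitch) Rx(roll)).
In Python, from rig import bot gives the robot as it stands.
- The arm moves only by the tool step_arm, never from a script. Its argument "plan" is a list of rows, each a list of 7 numbers: the turn, a rotation vector about the tool's x, y, z in rad, then the shift along the tool's x, y, z in mm, then the opening, from 0 (shut) to 1 (fully open). A call has 1 to 10 rows; each row is the pose to reach, as a shift and turn from the pose commanded when the call began, along the tool's axes at that moment; what a row does not reach only later rows make up. A row lasts 1/10 s, in which the tool goes at most 50 mm and 8.59 degrees, less where a joint would pass 70% of its speed; a pose out of reach is approached as far as the arm can. A call with a gripper value outside its range is refused whole. The fingers move at their own pace and stop on an object; the grip force is fixed at half the most. Time passes only in rows, so rows that repeat a pose let the fingers close. It gives the time, the measured TCP pose, the force and the opening at its end, in the units of the state.
- bot.get_obs(): the state, without advancing time (a new reading comes with each control period).
- bot.grab_frame(name): name is "scene" or "top" or "wrist"; returns a dict with "pixels" (420x560x3 uint8, blue, green, red), "depth" (420x560 float32, m along the optical axis (not along the pixel's ray), 0 where there is no reading), "K" (3x3 intrinsics, pixels), "rvec" (rotation vector, rad) and "tvec" (3), from world to camera coordinates, as OpenCV has them; the wrist camera has in their place "tool_from_camera" (4x4, takes a point from camera to tool coordinates, whose origin is the TCP and whose axes are the tool frame's). Camera axes: x right, y down, z forward; pixel columns grow to the right and rows downward; lengths in m; the calibration is good to about 2 mm. A picture is of the moment at which its call begins: read the wrist's pose just before it.
- bot.job_done(): hands the job in, once; it reports no verdict.
The state is a dict: "time": time; "joints": joint angles; "joint_vel": joint speeds; "effort": joint torques, N m; "tcp_pos": TCP position; "orientation": TCP orientation; "wrist_force": force on the tool from outside, world axes, zero at the start; "torque": the same for the moment, N m; "gripper_width": finger opening in m.
Only numpy, scipy, OpenCV 4.12 (cv2) and the standard library are available. Lean on these libraries where they do the work, as an engineer would, in place of code of your own. Each camera call takes 0.05 s, during which the arm holds its last target.

TASK

One of the four tub lids in the wooden rack is not seated. Press down on the edge of the lids with a fingertip until you find the one that rocks, then press that lid down in its middle until it sits fully home and level. Only press, do not pick up or pull off anything, and leave the other things on the counter and rack where they stand.

Things in the scene. Friction and masses are not known exactly. Their poses are not given: they have to be found in the camera images.
- rack: Low pale wooden rack, 290 x 290 mm, 50 mm high, fixed; origin at the centre of its underside on the counter, x axis away from the robot, y axis to the left when its yaw is 0 (yaw up to 0.4 rad either way). Four identical white tubs (86 mm diameter) stand in it, 130 mm apart in a square, each closed by an identical flat round aluminium lid, 96 mm across, with a 24 mm deep skirt that hides the tub's mouth. Tubs and the three sound lids cannot move at all.
- place_1 (a point): The near left place of the rack (as seen from the robot, rack yaw 0): a point on the axis of the tub standing there, 106 mm above the counter, the average height of a lid's top. The tubs stand a little unevenly: the real lid top lies up to 6 mm above or below this point, and its height does not tell whether the lid is loose. Any of the four places may have the loose lid.
- place_2 (a point): The near right place of the rack (as seen from the robot, rack yaw 0): a point on the axis of the tub standing there, 106 mm above the counter, the average height of a lid's top. The tubs stand a little unevenly: the real lid top lies up to 6 mm above or below this point, and its height does not tell whether the lid is loose. Any of the four places may have the loose lid.
- place_3 (a point): The far left place of the rack (as seen from the robot, rack yaw 0): a point on the axis of the tub standing there, 106 mm above the counter, the average height of a lid's top. The tubs stand a little unevenly: the real lid top lies up to 6 mm above or below this point, and its height does not tell whether the lid is loose. Any of the four places may have the loose lid.
- place_4 (a point): The far right place of the rack (as seen from the robot, rack yaw 0): a point on the axis of the tub standing there, 106 mm above the counter, the average height of a lid's top. The tubs stand a little unevenly: the real lid top lies up to 6 mm above or below this point, and its height does not tell whether the lid is loose. Any of the four places may have the loose lid.
- rock_x (a joint): Tilt (rad) of the loose lid about its tub's x axis (parallel to the rack's x), 0 = level. Which place the loose lid is at is not told. At rest it sits level; a push of 2 to 3 N on it, 36 mm from its centre in any direction, tips it until that side meets the tub's rim, about 6 mm lower (0.16 rad); it springs back level when let go. A sound lid does not give at all. Once fully home the loose lid no longer rocks.
- rock_y (a joint): The same about the y axis.
- loose (a joint): How far (m) the loose lid has been pushed down onto its tub: 0 at the start, 0.007 fully home (flush on the rim), negative if it is pulled up. It slides stiffly and stays where it is left: it takes about 12 N, near its middle (within about 10 mm of the centre), to push it down; a push on its edge mostly rocks it.
- shaker: Steel shaker, 36 mm diameter, 78 mm high, standing loose on the rack between the four tubs; its top is about 22 mm above the lids. Origin at the centre of its underside.
- bottle: Amber glass bottle, 56 mm diameter, 170 mm high, loose on the counter beyond the rack. Origin at the centre of its underside.
- jar: Glass jar, 64 mm diameter, 90 mm high, loose on the counter to the left of the rack. Origin at the centre of its underside.
- mug: White mug, 76 mm diameter, 85 mm high, loose on the counter to the right of the rack. Origin at the centre of its underside.
- can: Food can, 72 mm diameter, 100 mm high, loose on the counter beyond the rack. Origin at the centre of its underside.
- spoon: Spoon lying loose on the counter to the right of the rack. Origin under its middle.
- weight: Brass scale weight, 44 mm diameter, 52 mm high, loose on the counter to the left of the rack. Origin at the centre of its underside.

How it is judged:
By the outcome, as a careful person would: the job done as asked, in the order asked, and still so for the second after the job is handed in, with the robot touching nothing.
It also fails if it takes over 72 s, if anything falls off the work surface, if the arm or the gripper's body presses on something with over 40 N, if the wrist force passes 120 N, or if a joint passes its speed limit or range.

## Working session

There is one attempt and no reset: what is moved stays moved. The work goes in short steps, Python scripts to look and compute and a tool call to move; the robot and the scene stay as the last step left them, time stands still between calls to the robot, and variables do not carry over. Pictures are saved under pics/ and viewed, and the job is handed in when it is done.

Besides the shell and the picture viewer there is one more tool, called after "Request:" by a JSON object that holds its "api" and its "payload". step_arm: Moves the arm, as the interface text tells. Its arguments: {"type":"object","properties":{"plan":{"type":"array"}},"required":["plan"]}

```bash
ls; mkdir -p pics; python3 - <<'E'
from rig import bot
import cv2,numpy as np
print(bot.get_obs())
for n in("top","scene"):
    f=bot.grab_frame(n); cv2.imwrite(f"pics/{n}0.png",f["pixels"]); np.savez(f"/tmp/{n}0.npz",**f)
    print(n,f["K"],f["rvec"],f["tvec"])
E
```

```text
pics
{'time': 0.0, 'joints': array([-7.68346696e+01,  1.80035696e+01, -2.75685732e+00,  6.93382503e+01,
       -7.35439682e-04,  9.00009188e+01]), 'joint_vel': array([ 0.1339812 , -0.01281403, -0.02907651,  0.03436751, -0.07037335,
       -0.02825699]), 'effort': array([ 8.02441718e-04, -5.39592791e+01,  3.39745581e+01,  1.92358496e-02,
        1.02824267e-04, -2.71090883e-08]), 'tcp_pos': array([ 0.13651833, -0.58365584,  0.23042094]), 'orientation': array([-89.57206469,  89.90132011, 103.59234747]), 'wrist_force': array([ 0.55861559, -0.58148189,  0.22609031]), 'torque': array([ 0.02660173,  0.0263547 , -0.00694391]), 'gripper_width': 0.08533265017782586}
top [[459.3000619    0.         276.531453  ]
 [  0.         459.3000619  204.89144366]
 [  0.           0.           1.        ]] [ 2.17812001 -2.15386068  0.08338457] [0.03274431 0.60053728 0.90732693]
scene [[434.9438012    0.         286.38813851]
 [  0.         434.9438012  208.6975689 ]
 [  0.           0.           1.        ]] [ 2.29503923  0.86139978 -0.30377082] [-0.47622386 -0.2122969   1.36674836]
```

View pics/top0.png

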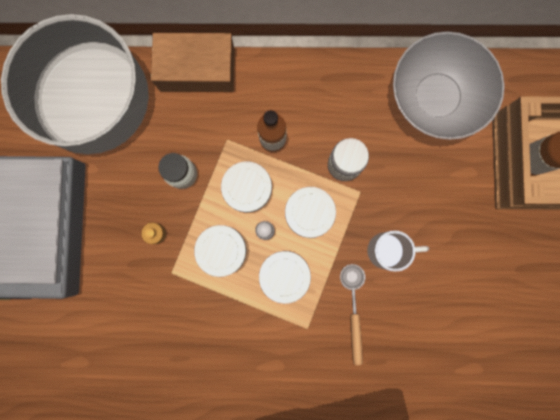

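View pics/scene0.png

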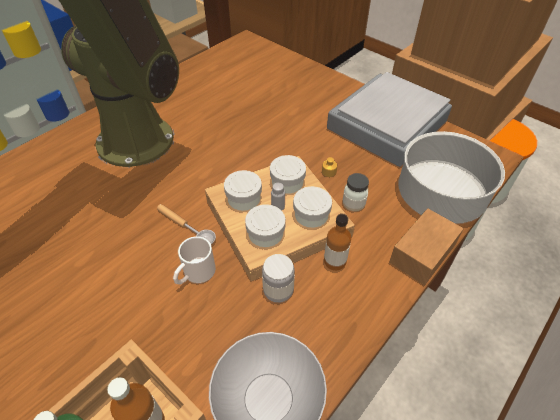

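```bash
cat > h.py <<'E'
import numpy as np,cv2
def cloud(f):
    R=cv2.Rodrigues(f["rvec"])[0]; d=f["depth"]; K=f["K"]
    v,u=np.mgrid[:d.shape[0],:d.shape[1]]
    P=np.stack([(u-K[0,2])/K[0,0]*d,(v-K[1,2])/K[1,1]*d,d],-1)
    W=(P-np.asarray(f["tvec"]).ravel())@R
    W[d==0]=np.nan
    return W
E
python3 - <<'E'
from h import *
f=dict(np.load("/tmp/top0.npz"));W=cloud(f)
z=W[...,2]
m=((z>0.095)&(z<0.117)).astype(np.uint8)
m=cv2.morphologyEx(m,cv2.MORPH_OPEN,np.ones((3,3)))
n,l,s,c=cv2.connectedComponentsWithStats(m)
for i in range(1,n):
    if s[i,4]>60:
        q=W[l==i]; print(c[i],s[i],np.median(q,0),q.min(0),q.max(0))
E
```

```text
[47.06700555 59.86367837] [   1   14  135  130 2164] [0.88872983 0.51397504 0.11051811] [0.70439307 0.31165049 0.0950102 ] [0.96042369 0.5696973  0.11687899]
[102.9092827  124.83966245] [ 55  89  79  56 474] [0.73346533 0.36197275 0.11113997] [0.70302241 0.3131774  0.09500313] [0.81204719 0.45925184 0.11687282]
[518.84655172 150.61896552] [514  98  10 106 580] [ 0.70111073 -0.41426424  0.10627469] [ 0.60078888 -0.41627534  0.09501757] [ 0.80019038 -0.41155625  0.11681011]
[549.81081081 104.5       ] [541 103  19   4  74] [ 0.78870987 -0.47530282  0.10573461] [ 0.78760464 -0.4957643   0.09538351] [ 0.78975463 -0.45388401  0.11645692]
[271.50699301 131.26573427] [257 117  29  25 286] [0.72800193 0.04842529 0.1093159 ] [0.71609678 0.02379639 0.09575082] [0.76128338 0.07744688 0.11697313]
[350.51094092 154.67724289] [334 138  34  34 914] [ 0.69016223 -0.1014503   0.09902802] [ 0.65913491 -0.13249658  0.09513084] [ 0.72328668 -0.06940336  0.10437711]
[542.85840708 155.66814159] [536 139  22  30 226] [ 0.68922324 -0.45528531  0.10535616] [ 0.66769109 -0.48475988  0.09505554] [ 0.72383901 -0.44926756  0.11697682]
[245.88944472 186.05402701] [ 221  161   51   51 1999] [0.62795937 0.09624946 0.10383686] [0.58119393 0.04900818 0.09516587] [0.67624496 0.1435183  0.10973612]
[309.99255583 211.34193548] [ 285  187   51   50 2015] [ 0.58201117 -0.02451138  0.10247875] [ 0.53566769 -0.07120895  0.0972785 ] [0.62809148 0.02231008 0.10815311]
[219.48651252 250.05105973] [ 194  225   52   51 2076] [0.50779051 0.14300393 0.10521524] [0.46154257 0.0955717  0.09522664] [0.55449584 0.19114455 0.11019191]
[284.44806421 276.52974504] [ 259  251   52   52 2118] [0.46038825 0.02241504 0.10605288] [ 0.41404381 -0.02508909  0.09670234] [0.50750937 0.06908529 0.11219068]
```

Top view: four lids at about (246,186), (310,211), (219,250) and (284,277), with the shaker at (265,230). The depth centres are 130 mm apart and the rack yaw is about -21°, which matches the spec. The scene view shows all four lids on the rack with nothing above them.

```bash
cat >> h.py <<'E'
from scipy.spatial.transform import Rotation as Ro
C={1:(.5080,.1433),2:(.4605,.0220),3:(.6285,.0963),4:(.5820,-.0245)}
Z={1:.1052,2:.1061,3:.1038,4:.1025}
ctr=np.mean(list(C.values()),0)
def R_of(o): return Ro.from_euler('xyz',o['orientation'],degrees=True)
def rel(o,p):  # mm shift in tool axes
    return R_of(o).inv().apply(np.asarray(p)-o['tcp_pos'])*1000
def edge(i,r=.036):
    d=np.array(C[i])-ctr; return np.array(C[i])+r*d/np.linalg.norm(d)
E
python3 - <<'E'
from h import *; from rig import bot
o=bot.get_obs(); print(R_of(o).as_matrix().round(3), ctr)
for i in C: print(i,edge(i))
f=dict(np.load("/tmp/top0.npz"));W=cloud(f)
for i in C:  # fit tops
    m=(np.hypot(W[...,0]-C[i][0],W[...,1]-C[i][1])<.03)&(W[...,2]>.09); print(i,np.percentile(W[m][:,2],[5,50,95]))
for p in [(.35,-.35,.2),(*edge(2),.13)]: print(rel(o,p))
E
```

```text
[[-0.     0.228 -0.974]
 [ 0.002 -0.974 -0.228]
 [-1.    -0.002 -0.   ]] [0.54475  0.059275]
1 [0.49357413 0.17628324]
2 [0.42757826 0.00743433]
3 [0.66142593 0.11085621]
4 [ 0.59662645 -0.05739479]
1 [0.10323146 0.10572351 0.10794388]
2 [0.10398093 0.10649787 0.10889633]
3 [0.10187768 0.10427531 0.10657101]
4 [0.10026491 0.1028699  0.10512389]
[  30.79734329 -178.91681883 -261.06891089]
[ 101.30977459 -509.17832943 -418.01799673]
```

Request:
{"api": "step_arm", "payload": {"plan": [[-1.5,0,0,30,-300,-340,0],[-1.5,0,0,30,-300,-340,0],[-1.5,0,0,30,-300,-340,0],[-1.5,0,0,30,-300,-340,0],[-1.5,0,0,30,-300,-340,0],[-1.5,0,0,30,-300,-340,0],[-1.5,0,0,30,-300,-340,0],[-1.5,0,0,30,-300,-340,0],[-1.5,0,0,30,-300,-340,0],[-1.5,0,0,30,-300,-340,0]]}}

```text
time: 1.1
tcp_pos: [0.4015, -0.2102, 0.2008]
orientation: [161.3, 89.9, 81.1]
wrist_force: [-0.5, -0.2, 0.3]
gripper_width: 0.0002
```

```bash
python3 - <<'E'
from h import *; from rig import bot
o=bot.get_obs(); print(o,R_of(o).as_matrix().round(3))
print(rel(o,(*edge(2),.125)))
E
```

```text
{'time': 1.1, 'joints': array([-27.71663357,   3.1471041 , -24.82155648,  62.06892126,
         0.10998953,  52.4260898 ]), 'joint_vel': array([  1.27689391,   0.51119735,   0.48249247,   0.29331524,
        -2.97164323, -83.46835429]), 'effort': array([  2.54264496, -36.44043803,  32.91124463,  -0.18274554,
         0.51190814,   2.0515088 ]), 'tcp_pos': array([ 0.4014922 , -0.21021927,  0.20075449]), 'orientation': array([161.29066857,  89.88376709,  81.14790914]), 'wrist_force': array([-0.54485228, -0.24689037,  0.3182375 ]), 'torque': array([-0.07861568,  0.06533033, -0.03765303]), 'gripper_width': 0.00020932562427704855} [[ 0.     0.985  0.171]
 [ 0.002  0.171 -0.985]
 [-1.     0.001 -0.002]]
[  76.19876464   62.91248092 -209.82869685]
```

Request:
{"api": "step_arm", "payload": {"plan": [[0,0,0,0,62,-210,0],[0,0,0,20,62,-210,0],[0,0,0,40,62,-210,0],[0,0,0,60,62,-210,0],[0,0,0,70,62,-210,0],[0,0,0,76,62,-210,0],[0,0,0,76,62,-210,0],[0,0,0,76,62,-210,0]]}}

```text
time: 1.9
tcp_pos: [0.4275, 0.0019, 0.1257]
orientation: [17.0, 90.0, -63.9]
wrist_force: [-0.5, -0.2, 0.0]
gripper_width: 0.0001
```

```bash
python3 - <<'E'
from h import *; from rig import bot
o=bot.get_obs(); print(o['tcp_pos'],o['joints'],o['wrist_force'],R_of(o).as_matrix().round(3))
print(rel(o,(*edge(2),.107)))
f=bot.grab_frame("wrist"); cv2.imwrite("pics/w1.png",f["pixels"])
f=bot.grab_frame("scene"); cv2.imwrite("pics/s1.png",cv2.resize(f["pixels"][120:300,150:400],None,fx=3,fy=3))
E
```

```text
[0.4275478  0.00189319 0.12572135] [ 2.69881767e-01  3.83785928e+00 -3.45665291e+01  5.15855090e+01
 -2.09011176e-02  8.11961044e+01] [-0.52619808 -0.21309642  0.00963069] [[ 0.     0.987  0.158]
 [-0.     0.158 -0.987]
 [-1.     0.     0.   ]]
[18.71933892  0.90172863 -5.47424353]
```

View pics/w1.png

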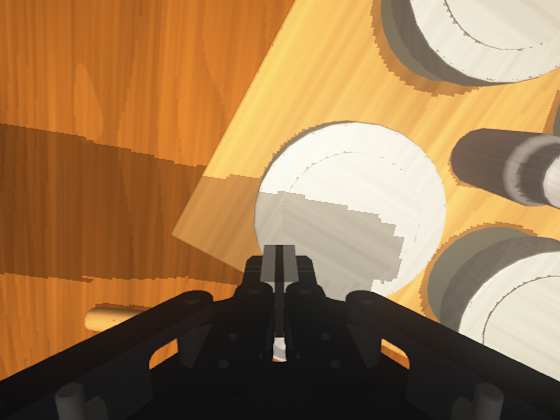

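View pics/s1.png

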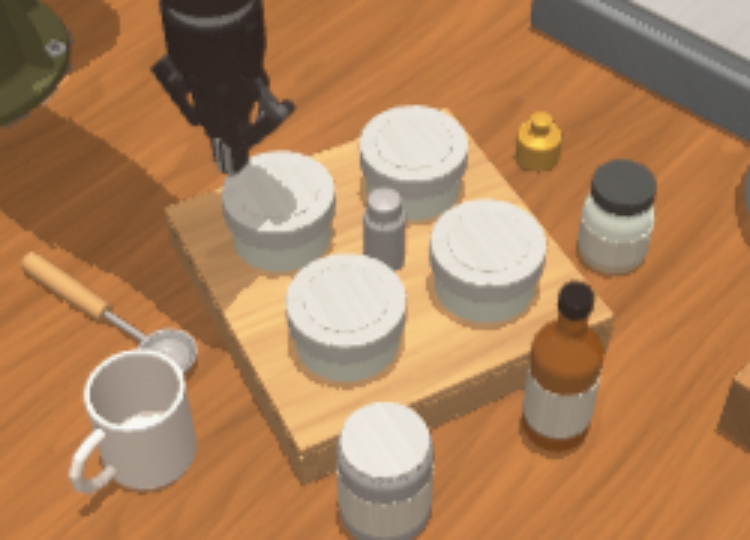

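The wrist view shows the shut fingertips (about (280,250)) over the near edge of lid 2. The scene view agrees. I'll descend in small steps.

Request:
{"api": "step_arm", "payload": {"plan": [[0,0,0,8,1,-5,0],[0,0,0,14,1,-5,0],[0,0,0,17,1,-5,0],[0,0,0,17,1,-5,0],[0,0,0,17,1,-5,0]]}}

```text
time: 2.5
tcp_pos: [0.4274, 0.0075, 0.1082]
orientation: [-97.1, 90.0, -178.0]
wrist_force: [0.2, 0.3, 0.7]
gripper_width: -0.0002
```

Request:
{"api": "step_arm", "payload": {"plan": [[0,0,0,1,0,0,0],[0,0,0,2,0,0,0],[0,0,0,2,0,0,0]]}}

```text
time: 2.8
tcp_pos: [0.4277, 0.0076, 0.1063]
orientation: [71.9, 90.0, -9.0]
wrist_force: [0.1, 0.3, 0.3]
gripper_width: -0.0002
```

Request:
{"api": "step_arm", "payload": {"plan": [[0,0,0,1,0,0,0],[0,0,0,1,0,0,0]]}}

```text
time: 3.0
tcp_pos: [0.4276, 0.0076, 0.1053]
orientation: [72.0, 90.0, -8.9]
wrist_force: [0.1, 0.2, 1.6]
gripper_width: -0.0003
```

Request:
{"api": "step_arm", "payload": {"plan": [[0,0,0,1,0,0,0],[0,0,0,1,0,0,0]]}}

```text
time: 3.2
tcp_pos: [0.4276, 0.0076, 0.1043]
orientation: [99.7, 90.0, 18.8]
wrist_force: [0.0, -0.1, 1.1]
gripper_width: -0.0001
```

Request:
{"api": "step_arm", "payload": {"plan": [[0,0,0,1,0,0,0],[0,0,0,1,0,0,0]]}}

```text
time: 3.4
tcp_pos: [0.4276, 0.0077, 0.1033]
orientation: [140.0, 90.0, 59.2]
wrist_force: [0.2, 1.2, 2.3]
gripper_width: 0.0
```

Request:
{"api": "step_arm", "payload": {"plan": [[0,0,0,1,0,0,0],[0,0,0,1,0,0,0]]}}

```text
time: 3.6
tcp_pos: [0.4276, 0.0077, 0.1023]
orientation: [165.8, 90.0, 84.9]
wrist_force: [-1.0, -0.2, 3.1]
gripper_width: -0.0002
```

```bash
python3 - <<'E'
from rig import bot; import cv2
o=bot.get_obs();print(o['tcp_pos'],o['wrist_force'])
f=bot.grab_frame("wrist"); cv2.imwrite("pics/w2.png",f["pixels"])
E
```

```text
[0.42755796 0.00765814 0.1023046 ] [-1.01976215 -0.23014698  3.13968721]
```

View pics/w2.png

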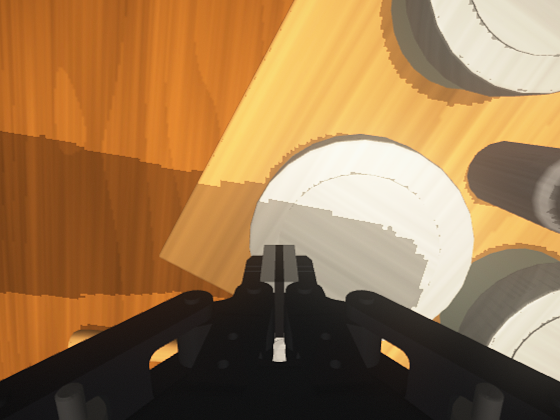

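Request:
{"api": "step_arm", "payload": {"plan": [[0,0,0,1,0,0,0],[0,0,0,1,0,0,0],[0,0,0,1,0,0,0]]}}

```text
time: 3.95
tcp_pos: [0.4276, 0.0077, 0.1016]
orientation: [129.4, 90.0, 48.5]
wrist_force: [-2.1, 0.5, 7.4]
gripper_width: -0.0002
```

Request:
{"api": "step_arm", "payload": {"plan": [[0,0,0,1,0,0,0],[0,0,0,1,0,0,0],[0,0,0,1,0,0,0]]}}

```text
time: 4.25
tcp_pos: [0.4277, 0.0077, 0.1012]
orientation: [97.9, 90.0, 17.0]
wrist_force: [-4.7, 0.4, 15.4]
gripper_width: 0.0001
```

```bash
python3 - <<'E'
from h import *
from rig import bot; import cv2
o=bot.get_obs();print(o['tcp_pos'],o['wrist_force'])
f=bot.grab_frame("top"); W=cloud(f)
d=(np.array(C[2])-ctr);d/=np.linalg.norm(d)
for i in (1,2,3,4):
    m=(np.hypot(W[...,0]-C[i][0],W[...,1]-C[i][1])<.042)&(W[...,2]>.085)&(W[...,2]<.115); q=W[m]
    q=q[(q-[*C[i],0])[:,:2]@d<.02]
    A=np.c_[(q[:,:2]-C[i]),np.ones(len(q))]; print(i,len(q),np.linalg.lstsq(A,q[:,2],rcond=None)[0])
cv2.imwrite("pics/t2.png",f["pixels"])
E
```

```text
[0.42769106 0.00766832 0.1012499 ] [-4.65137062  0.42929041 15.41395887]
1 1268 [-0.00677732 -0.00592067  0.10546735]
2 747 [0.14876886 0.04786908 0.10617604]
3 1219 [-0.00400627 -0.00325292  0.10410644]
4 1242 [-0.00550271 -0.00060382  0.10262536]
```

Lid 2 gave about 5 mm under 1–3 N and then met a hard stop. The depth image shows it tilted 0.156 rad, while the others are level. Lid 2 is the loose one. I'll lift and move over its centre.

Request:
{"api": "step_arm", "payload": {"plan": [[0,0,0,-6,0,0,0],[0,0,0,-15,0,0,0],[0,0,0,-15,0,0,0],[0,0,0,-15,0,0,0]]}}

```text
time: 4.7
tcp_pos: [0.4278, 0.0076, 0.1154]
orientation: [79.9, 90.0, -1.0]
wrist_force: [-0.2, 0.1, -0.1]
gripper_width: -0.0001
```

```bash
python3 - <<'E'
from h import *
from rig import bot
f=bot.grab_frame("top"); W=cloud(f); c=np.array(C[2])
m=(np.hypot(W[...,0]-c[0],W[...,1]-c[1])<.06)&(W[...,2]>.095)&(W[...,2]<.112)
# clean centre from before the arm was here
W0=cloud(dict(np.load("/tmp/top0.npz")));m=((np.hypot(W0[...,0]-c[0],W0[...,1]-c[1])<.06)&(W0[...,2]>.095)&(W0[...,2]<.116)).astype(np.uint8)
cs=max(cv2.findContours(m,0,cv2.CHAIN_APPROX_NONE)[0],key=cv2.contourArea)
q=np.array([W0[y,x,:2] for x,y in cs[:,0]]).astype(np.float32);q=q[~np.isnan(q).any(1)]
print("circle",cv2.minEnclosingCircle(q), q.mean(0))
o=bot.get_obs();print(o['tcp_pos'],o['wrist_force'],rel(o,(*c,.107)))
E
```

```text
circle ((0.4608156681060791, 0.022399142384529114), 0.04788246378302574) [0.46081632 0.02249834]
[0.42749144 0.0075795  0.11515901] [ 9.67052641e-01  4.21856895e-02 -5.02751107e-04] [ 8.15618232 34.8758332  -9.01322159]
```

Request:
{"api": "step_arm", "payload": {"plan": [[0,0,0,0,35,-9,0],[0,0,0,0,35,-9,0],[0,0,0,0,35,-9,0],[0,0,0,4,35,-9,0],[0,0,0,8,35,-9,0],[0,0,0,8,35,-9,0]]}}

```text
time: 5.35
tcp_pos: [0.4599, 0.0218, 0.1068]
orientation: [-94.6, 89.9, -175.5]
wrist_force: [-0.5, 0.1, -0.1]
gripper_width: -0.0004
```

Request:
{"api": "step_arm", "payload": {"plan": [[0,0,0,1,0,0,0],[0,0,0,2,0,0,0],[0,0,0,3,0,0,0],[0,0,0,3,0,0,0]]}}

```text
time: 5.75
tcp_pos: [0.4602, 0.0219, 0.105]
orientation: [-61.9, 90.0, -142.8]
wrist_force: [-3.6, -0.1, 9.6]
gripper_width: -0.0001
```

Request:
{"api": "step_arm", "payload": {"plan": [[0,0,0,1,0,0,0],[0,0,0,2,0,0,0],[0,0,0,2,0,0,0]]}}

```text
time: 6.05
tcp_pos: [0.4603, 0.0219, 0.1031]
orientation: [-41.0, 90.0, -121.9]
wrist_force: [-3.9, -0.1, 10.2]
gripper_width: -0.0
```

Request:
{"api": "step_arm", "payload": {"plan": [[0,0,0,1,0,0,0],[0,0,0,2,0,0,0],[0,0,0,2,0,0,0]]}}

```text
time: 6.35
tcp_pos: [0.4603, 0.0219, 0.1011]
orientation: [-29.4, 90.0, -110.3]
wrist_force: [-4.7, -1.1, 9.4]
gripper_width: -0.0002
```

Request:
{"api": "step_arm", "payload": {"plan": [[0,0,0,1,0,0,0],[0,0,0,2,0,0,0],[0,0,0,2,0,0,0]]}}

```text
time: 6.65
tcp_pos: [0.4603, 0.0219, 0.0996]
orientation: [22.1, 90.0, -58.8]
wrist_force: [-6.2, -0.8, 16.7]
gripper_width: -0.0001
```

Request:
{"api": "step_arm", "payload": {"plan": [[0,0,0,1,0,0,0],[0,0,0,1,0,0,0],[0,0,0,1,0,0,0]]}}

```text
time: 6.95
tcp_pos: [0.4604, 0.0219, 0.0995]
orientation: [69.6, 90.0, -11.3]
wrist_force: [-8.7, -0.4, 25.2]
gripper_width: 0.0006
```

The force climbs with no more travel at z = 0.0995, so the lid is at its stop. I'll lift, retreat and check.

Request:
{"api": "step_arm", "payload": {"plan": [[0,0,0,-3,0,0,0],[0,0,0,-10,0,0,0],[0,0,0,-40,0,0,0],[0,0,0,-80,0,0,0],[0,0,0,-110,0,50,0],[0,0,0,-110,0,100,0],[0,0,0,-110,0,150,0],[0,0,0,-110,0,200,0],[0,0,0,-110,0,200,0],[0,0,0,-110,0,200,0]]}}

```text
time: 7.95
tcp_pos: [0.4922, -0.1768, 0.207]
orientation: [-139.1, 90.0, 139.8]
wrist_force: [-0.3, 0.6, -0.3]
gripper_width: -0.0001
```

```bash
python3 - <<'E'
from h import *
from rig import bot; import cv2
o=bot.get_obs();print(o['tcp_pos'],o['wrist_force'])
f=bot.grab_frame("top"); W=cloud(f);W0=cloud(dict(np.load("/tmp/top0.npz")))
for V in (W0,W):
  for i in C:
    m=(np.hypot(V[...,0]-C[i][0],V[...,1]-C[i][1])<.042)&(V[...,2]>.085)&(V[...,2]<.115); q=V[m]
    A=np.c_[(q[:,:2]-C[i]),np.ones(len(q))]; print(i,len(q),np.linalg.lstsq(A,q[:,2],rcond=None)[0].round(4))
cv2.imwrite("pics/t3.png",f["pixels"])
E
```

```text
[ 0.49216364 -0.17677179  0.20702104] [-0.26854186  0.63669515 -0.27772085]
1 1606 [0.     0.0006 0.1054]
2 1653 [-0.0015  0.0011  0.1062]
3 1555 [-0.0003 -0.0025  0.104 ]
4 1573 [-0.0018 -0.0003  0.1025]
1 1609 [-0.001  -0.0038  0.1053]
2 1628 [-0.0006 -0.0007  0.0993]
3 1545 [0.0007 0.001  0.104 ]
4 1572 [ 0.0021 -0.0005  0.1026]
```

View pics/t3.png

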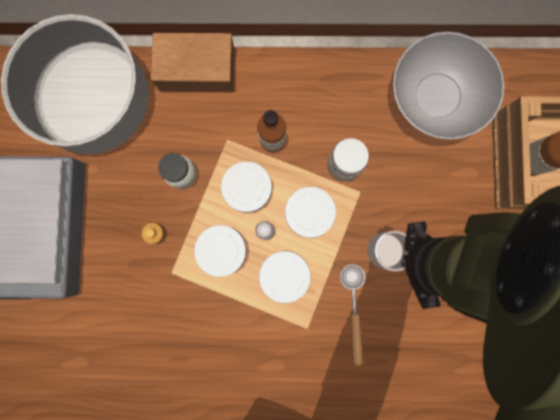

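Lid 2 at (284,277) is now level and 6.9 mm lower. The shaker at (265,230), the other lids and the loose objects stand where they were. Handing in.

```bash
python3 -c "
from rig import bot
print(bot.job_done())"
```

```text
the job is handed in; nothing more can be done
None
```

The loose lid was the near right one (place_2). I pressed it down in its middle until it was fully home, and the job is handed in.

- **Finding it:** I pressed its edge 36 mm from the centre. It gave about 5 mm under 1–3 N before meeting a hard stop, and the depth image showed it tilted 0.156 rad. The first lid I pressed was the loose one, so I did not press the other three.
- **Seating it:** It slid down at about 10 N and stopped at a height of 99.5 mm. The upward force there reached 25 N with no further travel.
- **Last checks:** From the top camera, the lid's top went from 106.2 mm to 99.3 mm, 6.9 mm against the 7 mm expected. It is level within 0.001 rad. The other lids' heights are unchanged within 0.1 mm, and the loose objects look unmoved in the picture. The arm is clear of everything. I did not press its edge again to confirm that it no longer rocks. No check failed or disagreed.

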